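Seat a keyed spindle in a pulley hub and hold it down

TASK

Take the spindle with the orange square grip out of its wooden holder and put it into the pulley hub on the red stand; press it lightly on the hub and turn it until you feel its key slip into the keyway, then keep pushing against the ejector spring until its collar sits flat on the hub. Finish while still holding it pressed fully home with the gripper, so that the clamp screw could be tightened; do not let go. Leave the blue spindle and everything else on the bench where it is.

Things in the scene. Friction and masses are not known exactly. Their poses are not given: they have to be found in the camera images.
- spindle_grip (a point): centre of the orange square grip of the keyed spindle. The grip is 30 x 30 mm across its flats and 52 mm tall, its faces square to this point's x and y axes; z points up along the spindle; +x points to the side of the key, as does the white stripe on top of the grip. The collar's underside lies 32 mm below this point.
- spindle: the whole keyed spindle, one loose piece of 0.2 to 0.31 kg; origin on its axis at the collar's underside, axes as for spindle_grip. Under the grip a round steel collar, 48 mm wide, 6 mm thick; under it a round shaft 24 mm in diameter, 40 mm long, tapered over its last 5 mm.
- key_foot (a point): middle of the lower end of the spindle's brass key, 25 mm below the collar's underside and 14.5 mm from the axis towards +x. The key is 6 mm wide, stands out to 17 mm from the axis and runs up to the collar. The lowest 15 mm of the shaft, below the key, is a plain round pilot.
- shoulder (a point): point on the spindle's axis at the underside of its collar: this face must come to rest on the hub's top face; axes as for spindle_grip.
- holder: wooden block 90 x 90 mm, 60 mm high, fixed to the bench, with a hole 37 mm wide in which the keyed spindle stands, its collar resting on the block: lift the spindle straight up by 45 mm or more. Origin at the centre of the underside. It and the blue spindle's darker block are on either side of the red stand; which is left and which right varies.
- mouth (a point): centre of the hub's mouth, level with the hub's flat top face, 120 mm above the bench; z up. Its x axis is the stand's, NOT the keyway's. The bore is 26 mm in diameter; one keyway, 8.5 mm wide, reaches 19 mm from the axis over the whole height. Its direction is not given: anywhere within 0.6 rad either way of this point's +x, about z. A yellow mark on the top face shows it.
- stand: red stand fixed to the bench, origin at the centre of its underside; foot 130 x 130 mm, 14 mm high, with a white mark on its +x side. It carries the aluminium pulley and hub, which are fixed too and cannot turn: pulley 100 mm across, its top 90 mm above the bench; hub boss 68 mm across, its top 120 mm above the bench.
- key_stop (a point): point on the hub's axis 25 mm above its top face: where the collar's underside stands when the pilot is in the bore but the key rests on the top face, not over the keyway. The pilot enters at any angle. Turned to within about 0.07 rad of the keyway, the key can be pushed down into it; if it binds there, ease it round a little. Axes as for mouth.
- spring_start (a point): point on the hub's axis 12 mm above its top face: when the collar's underside is here the shaft's tip meets a spring ejector in the bore (6 N at first touch, 12 N when the collar is home), which pushes the spindle up again when it is let go. Fully home, the collar lies flat on the hub's top face, a hard stop. Axes as for mouth.
- plain_grip (a point): centre of the blue round grip (30 mm in diameter) of a plain spindle without a key, otherwise of the same size as the other; stands in its own wooden block and must be left there.
- tin1: brass-coloured open tin, 72 mm wide, 45 mm high; origin at the centre of its underside. Leave it.
- tin2: green open tin, 72 mm wide, 45 mm high; origin at the centre of its underside. Leave it.
- offcut: plywood offcut 120 x 60 x 25 mm; origin at the centre of its underside. Leave it.
- hammer: hammer lying on the bench, about 260 mm long along its x; origin under its middle. Leave it.
- screwdriver: screwdriver lying on the bench, about 200 mm long along its x; origin under its middle. Leave it.
- brush: hand brush with black bristles, about 250 mm long along its x, 48 mm high; origin under the bristle block. Leave it.
Things that resemble listed ones, but are neither listed nor needed, are in the scene too. Leave any purple look-alike of the spindle alone.

How it is judged:
On the way, in this order (a step that is already met when the one before it is completed fails the run):
1. the keyed spindle is lifted out of its holder and brought above the hub (horizontal distance between shoulder and mouth below 0.03 m and z of shoulder in the frame of mouth above 0.026 m), for 0.1 s.
2. the key has slipped into the keyway (z of shoulder in the frame of mouth below 0.02 m and horizontal distance between shoulder and mouth below 0.005 m), for 0.1 s.
At the end, for the whole second after the job is handed in: The spindle stands upright (within 4 degrees) in the hub, its collar within 2.5 mm of the hub's top face and its axis within 4 mm of the hub's, at rest, still held by the gripper (over 3 N of contact) against the ejector spring (z of shoulder in the frame of mouth between -0.004 and 0.0025 m and horizontal distance between shoulder and mouth below 0.004 m and angle between spindle_grip's own z axis and vertical below 0.07 rad and contact force between the fingers and spindle above 3 N and linear speed of spindle below 0.01 m/s); the arm keeps its last pose, push and grip.
It fails at once if the blue spindle is moved more than 30 mm (distance of plain_grip from where it was at the start of the episode above 0.03 m).
It fails at once if something else on the bench is moved more than 30 mm (distance of any of tin1, tin2, offcut, hammer, screwdriver, brush from where it was at the start of the episode above 0.03 m).
It also fails if it takes over 51 s, if anything falls off the work surface, if the arm or the gripper's body presses on something with over 40 N, if the wrist force passes 120 N, or if a joint passes its speed limit or range.

ROBOT

A 7-joint arm with a two-finger parallel gripper is mounted at the origin on the work surface. World frame = base frame: x ahead of the robot, y to its left, z up, the work surface at z = 0. Lengths are in m, angles in rad, forces in N, time in s.
With the tool pointing down it reaches from about 0.4 to 0.85 m from the base axis. Payload 10.4 kg.
Tool frame: the origin (TCP) lies at the very end of the fingers, on their centre line; the grasp point (between the pads) lies 19 mm behind it; x points along the fingers, z is the direction in which the jaws open and shut, and the axes are right-handed (so a half turn about x gives the same grasp; the last joint's range is limited). The gripper opens to 85 mm and grips with 20 to 120 N. Pads are 22 mm wide; open, the fingers measure 114 mm over their backs; the gripper's body (76 mm by 85 mm) begins 54 mm behind the grasp point. The pads swing forward as they close: fully open they stand 13 mm farther back than shut.
Start: joints at [-1.357, 0.332, -0.065, 1.46, 0.022, 1.35, -0.088], TCP at [0.147, 0.608, 0.231] pointing down, gripper open.
Joint ranges: [-2.6, 2.6], [-0.5, 2.12], [-1.47, 1.34], [0.16, 2.42], [-1.27, 4.41], [0.06, 2.06], [-2.6, 2.6]. Speed limits (rad/s): [2.22, 2.22, 2.79, 2.79, 3.14, 3.14, 3.14].

INTERFACE

Orientations are given as a unit quaternion [x, y, z, w].
In Python, from workcell import get_obs, camera, camera_info, hand_in gives the robot as it stands.
- The arm moves only by the tool move_arm, never from a script. Its argument "motion" is text: rows parted by semicolons, each of 4 numbers parted by spaces: the shift along the world's x, y, z in m, then the turn about the world's z in rad. In form: tx ty tz spin; .... A call has 1 to 10 rows; each row is the pose to reach, as a shift and turn from the pose commanded when the call began; what a row does not reach only later rows make up. A row lasts 1/8 s, in which the tool goes at most 62.5 mm and 10.7 degrees, less where a joint would pass 70% of its speed; a pose out of reach is approached as far as the arm can. A call with a gripper value outside its range is refused whole. "grip" is the opening, from 0 (shut) to 1 (fully open), set as the call begins (left out, the last holds). The fingers move at their own pace and stop on an object; "force" is the grip in N (left out, the last holds). Time passes only in rows, so rows that repeat a pose let the fingers close. It gives the time, the measured TCP pose, the force and the opening at its end, in the units of the state.
- get_obs(): the state, without advancing time (a new reading comes with each control period).
- camera(name): name is "side" or "top" or "wrist"; returns (picture, depth): 384x512x3 uint8, red, green, blue; 384x512 float32, m along the optical axis (not along the pixel's ray), 0 where there is no reading.
- camera_info(name): a dict with "camera_matrix" (3x3 intrinsics, pixels), "k1" (the pictures are not rectified: a ray, as slopes to the right and down, at radius r is drawn at 1 + k1 r^2 times it, then the intrinsics apply), "eye" and "attitude" of the camera in the world. Camera axes: x right, y up, looking along -z (the intrinsics and any distortion apply to the point x, -y, -z); pixel columns grow to the right and rows downward; lengths in m; the calibration is good to about 2 mm. A picture is of the moment at which its call begins: read the wrist's pose just before it. camera_info takes no time and is no camera call; for the wrist camera it gives the pose at the moment of the call.
- hand_in(): hands the job in, once; it reports no verdict.
The state is a dict: "clock": time; "joint_pos": joint angles; "joint_velocities": joint speeds; "tau": joint torques, N m; "position": TCP position; "ee_rot": TCP orientation; "ft_force": force on the tool from outside, world axes, zero at the start; "torque": the same for the moment, N m; "grip_width": opening from 0.0 (shut) to 1.0 (fully open).
Only numpy, scipy, OpenCV 4.12 (cv2) and the standard library are available. Lean on these libraries where they do the work, as an engineer would, in place of code of your own. Each camera call takes 0.05 s, during which the arm holds its last target.

## Working session

There is one attempt and no reset: what is moved stays moved. The work goes in short steps, Python scripts to look and compute and a tool call to move; the robot and the scene stay as the last step left them, time stands still between calls to the robot, and variables do not carry over. Pictures are saved under pics/ and viewed, and the job is handed in when it is done.

Besides the shell and the picture viewer there is one more tool, called after ">>>" as name(argument=value, ...), one argument or row to a line, values as JSON. move_arm: Moves the arm, as the interface text tells. Its arguments: {"type":"object","properties":{"motion":{"type":"string"},"grip":{"type":"number"},"force":{"type":"number"}},"required":["motion"]}

```bash
ls; mkdir -p pics
python3 - <<'E'
from workcell import get_obs, camera, camera_info
import cv2, numpy as np
print(get_obs())
for n in ("top","side","wrist"):
    i=camera_info(n); print(n,i)
    p,d=camera(n); cv2.imwrite(f"pics/{n}0.png",p[:,:,::-1]); np.savez(f"{n}0.npz",p=p,d=d,**{k:np.array(v) for k,v in i.items()})
print(get_obs()['clock'])
E
```

```text
pics
{'clock': 0.0, 'joint_pos': array([-1.35659271,  0.33286833, -0.06470874,  1.46094063,  0.02159461,
        1.34989932, -0.0884954 ]), 'joint_velocities': array([-1.16253333e-03, -3.68559578e-04,  9.14358100e-04,  1.84925116e-04,
       -1.24135249e-03,  1.17644100e-03,  2.06206222e-05]), 'tau': array([-1.21642021e-03, -6.25452089e+01,  4.81491478e-02, -3.91605091e+01,
        1.61021564e-02,  1.00887939e-02,  1.98259005e-05]), 'position': array([0.14653323, 0.60719317, 0.23051849]), 'ee_rot': array([-0.43777213,  0.55593626,  0.43711913,  0.55517322]), 'ft_force': array([-0.05305809, -0.45116916,  0.33110024]), 'torque': array([ 0.0135098 ,  0.01361865, -0.02198594]), 'grip_width': 0.9995139443808929}
top {'camera_matrix': array([[370.33576184,   0.        , 250.79311242],
       [  0.        , 370.33576184, 193.78673762],
       [  0.        ,   0.        ,   1.        ]]), 'k1': 0.014494988739704503, 'eye': array([0.47540015, 0.05693506, 1.12069891]), 'attitude': array([-0.03136267,  0.03227132,  0.71474234, -0.69793863])}
side {'camera_matrix': array([[408.91140681,   0.        , 269.59088099],
       [  0.        , 408.91140681, 193.11570067],
       [  0.        ,   0.        ,   1.        ]]), 'k1': -0.1505118754802341, 'eye': array([ 0.37212689, -1.11154219,  0.78626492]), 'attitude': array([ 0.49731585, -0.04728587, -0.06142844,  0.86409926])}
wrist {'camera_matrix': array([[271.39511112,   0.        , 252.94253086],
       [  0.        , 271.39511112, 187.5169832 ],
       [  0.        ,   0.        ,   1.        ]]), 'k1': 0.022282870012221522, 'eye': array([0.08056255, 0.62412911, 0.37314605]), 'attitude': array([-0.10595239, -0.08219362,  0.61301261,  0.77861019])}
0.15
```

View pics/top0.png

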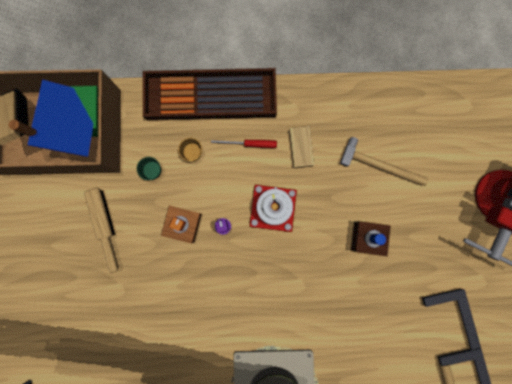

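View pics/side0.png

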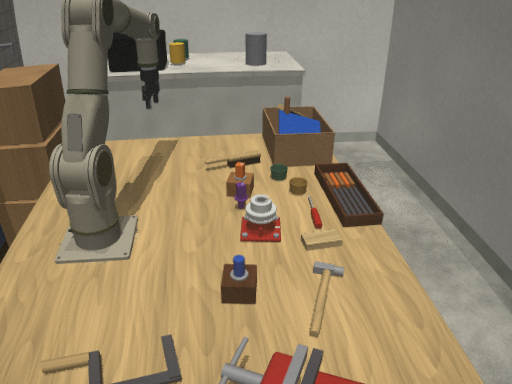

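View pics/wrist0.png

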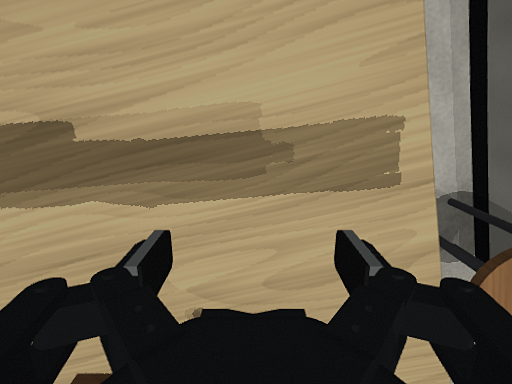

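The top view shows the orange candidate at (180,224) in a light wooden block, a purple look-alike at (222,226), the hub at (273,206) and the blue spindle at (373,239). Next I'll enlarge the crops to confirm.

```bash
cat > h.py <<'E'
import numpy as np, cv2
from scipy.spatial.transform import Rotation as R
from workcell import get_obs, camera, camera_info
def snap(n,name):
    i=camera_info(n); p,d=camera(n)
    cv2.imwrite(f"pics/{name}.png",p[:,:,::-1]); np.savez(f"{name}.npz",p=p,d=d,**{k:np.array(v) for k,v in i.items()})
    return load(name)
def load(name): return dict(np.load(f"{name}.npz"))
def rays(s,uv):
    uv=np.asarray(uv,float).reshape(-1,1,2)
    q=cv2.undistortPoints(uv,s['camera_matrix'],np.array([float(s['k1']),0,0,0,0])).reshape(-1,2)
    v=np.c_[q[:,0],-q[:,1],-np.ones(len(q))]
    return R.from_quat(s['attitude']).apply(v)
def onplane(s,uv,z):
    r=rays(s,uv); e=s['eye']; t=(z-e[2])/r[:,2]; return e+r*t[:,None]
def tri(s1,uv1,s2,uv2):
    A=np.zeros((3,3));b=np.zeros(3);es=[]
    for s,uv in((s1,uv1),(s2,uv2)):
        r=rays(s,[uv])[0]; r/=np.linalg.norm(r); P=np.eye(3)-np.outer(r,r); A+=P;b+=P@s['eye'];es.append((P,s['eye']))
    x=np.linalg.solve(A,b); return x,[np.linalg.norm(P@(x-e)) for P,e in es]
def proj(s,X):
    X=np.atleast_2d(X); c=R.from_quat(s['attitude']).inv().apply(X-s['eye'])
    q=np.c_[c[:,0],-c[:,1],-c[:,2]]
    return cv2.projectPoints(q.reshape(-1,1,3),np.zeros(3),np.zeros(3),s['camera_matrix'],np.array([float(s['k1']),0,0,0,0]))[0].reshape(-1,2)
def crop(name,x0,y0,x1,y1,k,out):
    p=cv2.imread(f"pics/{name}.png")[y0:y1,x0:x1]; cv2.imwrite(f"pics/{out}.png",cv2.resize(p,None,fx=k,fy=k,interpolation=cv2.INTER_CUBIC))
E
python3 - <<'E'
from h import *
crop('top0',150,180,310,260,5,'c1'); crop('side0',215,150,295,250,6,'c2')
t=load('top0')
for n,uv,z in (('or',(180,224),.124),('purp',(222,226),.06),('hub',(273,206),.12),('blue',(375,239),.12)): print(n,onplane(t,[uv],z)[0].round(3))
E
```

```text
or [0.489 0.246 0.124]
purp [0.481 0.139 0.06 ]
hub [ 0.531 -0.005  0.12 ]
blue [ 0.436 -0.275  0.12 ]
```

View pics/c1.png

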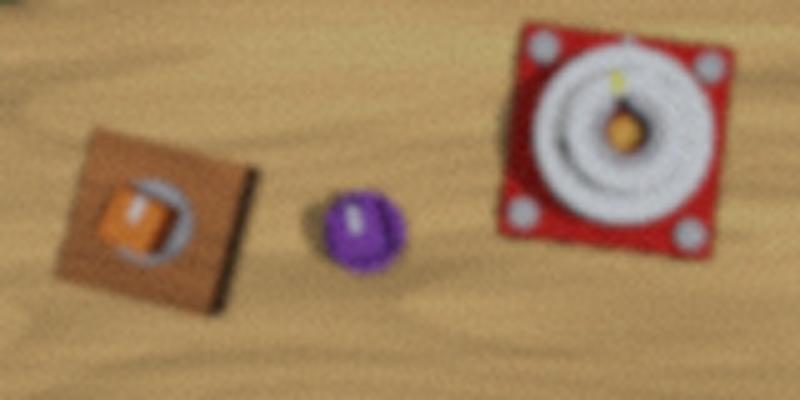

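View pics/c2.png

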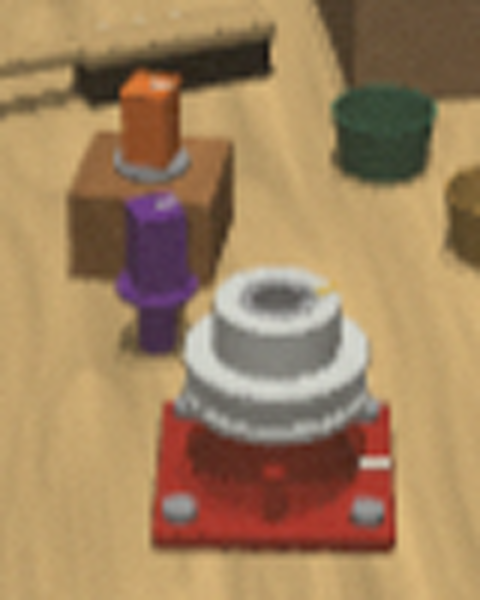

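Run:
```python
from h import *
o=get_obs(); r=R.from_quat(o['ee_rot']); print(r.as_matrix().round(3)); z=r.as_matrix()[:,2]; print('jaw yaw',np.degrees(np.arctan2(z[1],z[0])))
w=load('wrist0'); print((w['eye']-o['position']).round(3), R.from_quat(w['attitude']).as_matrix().round(3))
t=load('top0'); s=load('side0')
# masks
for n,im in(('top',t),('side',s)):
    hsv=cv2.cvtColor(im['p'],cv2.COLOR_RGB2HSV)
    m=cv2.inRange(hsv,(6,170,120),(16,255,255))
    k,l,st,c=cv2.connectedComponentsWithStats(m)
    for i in range(1,k):
        if st[i,4]>25: print(n,st[i],c[i].round(1))
# stripe, holder axes
for uv in ((150+130/5,180+222/5),(150+140/5,180+198/5)): print(onplane(t,[uv],.124)[0])
# holder top corners
cr=np.array([(95,128),(250,168),(210,312),(55,273)])/5+[150,180]
q=onplane(t,cr,.06); print(q.round(3), q.mean(0)); 
for i in range(4): d=q[(i+1)%4]-q[i]; print(np.degrees(np.arctan2(d[1],d[0])),np.linalg.norm(d))
```

```text
[[-0.    -0.972  0.235]
 [-0.001  0.235  0.972]
 [-1.    -0.    -0.001]]
jaw yaw 76.43392059770522
[-0.066  0.017  0.142] [[ 0.235 -0.937 -0.258]
 [ 0.972  0.226  0.064]
 [-0.002 -0.266  0.964]]
top [161  83  33   6 170] [177.3  85.9]
top [161  97  33   6 177] [176.4  99.2]
top [161 110  33   4  88] [177.5 111.4]
top [168 217  15  13 101] [174.8 224.2]
side [235 162   9  15  99] [238.8 169.4]
side [329 172  11  16  67] [334.3 179.6]
side [339 172  11  15  68] [344.2 178.9]
[0.48774992 0.25695344 0.124     ]
[0.50045742 0.25152738 0.124     ]
[[0.543 0.29  0.06 ]
 [0.518 0.201 0.06 ]
 [0.436 0.225 0.06 ]
 [0.461 0.313 0.06 ]] [0.489389   0.25695294 0.06      ]
-105.80246630832315 0.0919510438908053
163.7845976661337 0.0845465088034964
74.61962436574387 0.09113413410875716
-15.66123466134155 0.08521593936252601
```

Confirmed: of the orange (180,224) and the purple (222,226), the orange one has the square orange grip with a white stripe and stands in the wooden holder, so it is the one meant. The purple look-alike gets left alone. I'll move the wrist camera over it.

>>> move_arm(
  motion="0.04 -0.043 0.004 0; 0.08 -0.086 0.008 0; 0.12 -0.13 0.012 0; 0.16 -0.172 0.016 0; 0.2 -0.215 0.02 0; 0.24 -0.258 0.024 0; 0.28 -0.301 0.028 0; 0.32 -0.345 0.03 0; 0.32 -0.345 0.03 0; 0.32 -0.345 0.03 0",
)

```text
clock: 1.4
position: [0.4662, 0.2629, 0.2611]
ee_rot: [-0.437, 0.556, 0.438, 0.555]
ft_force: [-0.3, 0.4, -0.2]
grip_width: 0.998
```

Run:
```python
from h import *
o=get_obs(); print(o['clock'],o['position'],o['joint_pos'].round(2),abs(o['joint_velocities']).max())
snap('wrist','w1')
```

```text
1.4 [0.4661967  0.26293038 0.26106285] [-0.84  0.11  0.26  1.67 -0.03  1.36  0.76] 0.020832457898230013
```

View pics/w1.png

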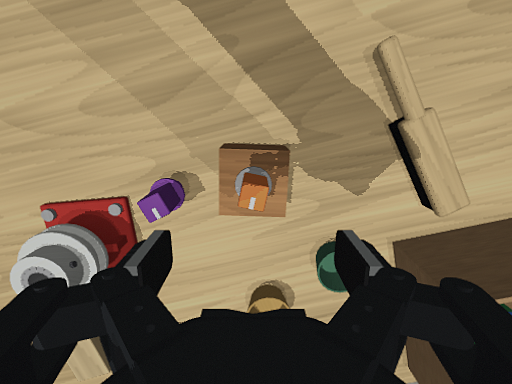

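The wrist view shows the orange grip top at about (254,190) with its stripe at (252,203), the purple one at (160,200) and the hub at (45,280). Next I move for a second baseline that also takes in the hub.

>>> move_arm(
  motion="0 -0.06 0 0; 0 -0.12 0 0; 0 -0.12 0 0; 0 -0.12 0 0",
)

```text
clock: 1.95
position: [0.466, 0.144, 0.2614]
ee_rot: [-0.438, 0.555, 0.438, 0.555]
ft_force: [-0.2, 0.7, 0.4]
grip_width: 1.001
```

Run:
```python
from h import *
snap('wrist','w2'); o=get_obs(); print(o['clock'],o['position'],abs(o['joint_velocities']).max())
crop('w1',210,140,300,220,8,'w1c');crop('w2',300,140,440,240,5,'w2c')
```

```text
2.0 [0.46606027 0.14442089 0.26127816] 0.010810730031476805
```

>>> move_arm(
  motion="-0.01 -0.06 0 0; -0.02 -0.12 0 0; -0.02 -0.15 0 0; -0.02 -0.15 0 0; -0.02 -0.15 0 0",
)

```text
clock: 2.62
position: [0.4468, -0.0056, 0.2612]
ee_rot: [-0.438, 0.555, 0.438, 0.555]
ft_force: [-0.7, -0.0, -0.1]
grip_width: 0.999
```

Run:
```python
from h import *
snap('wrist','w3'); o=get_obs(); print(o['clock'],o['position'],abs(o['joint_velocities']).max())
```

```text
2.675 [ 0.4467524  -0.0055403   0.26119274] 0.0036867929152285864
```

View pics/w2.png

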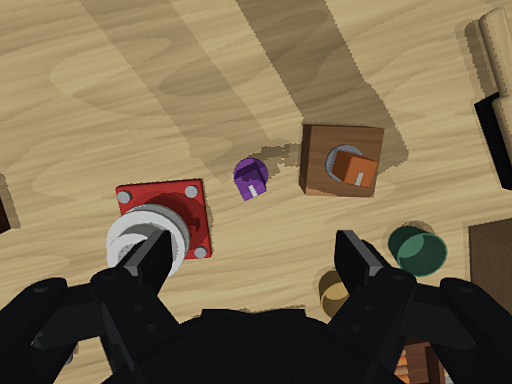

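View pics/w3.png

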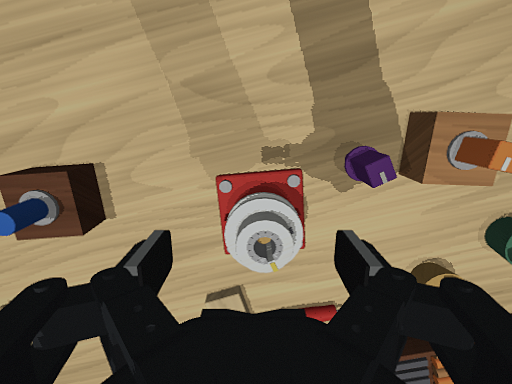

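View pics/w1c.png

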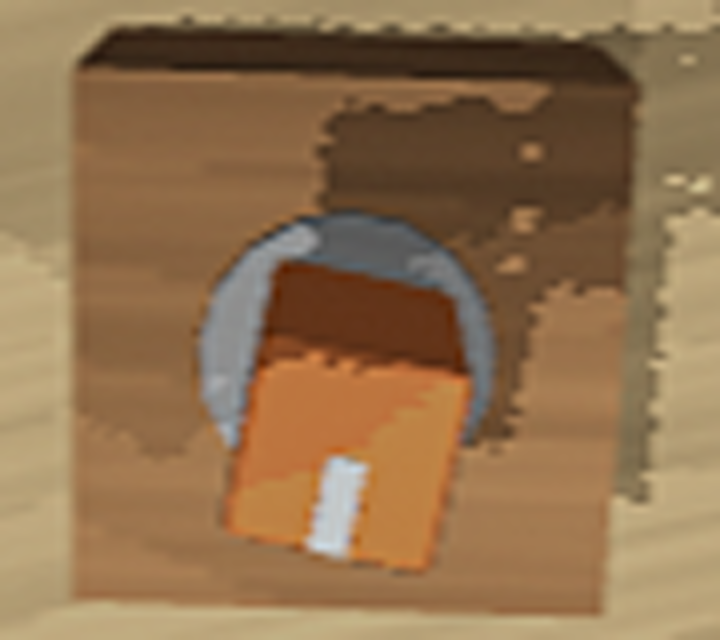

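View pics/w2c.png

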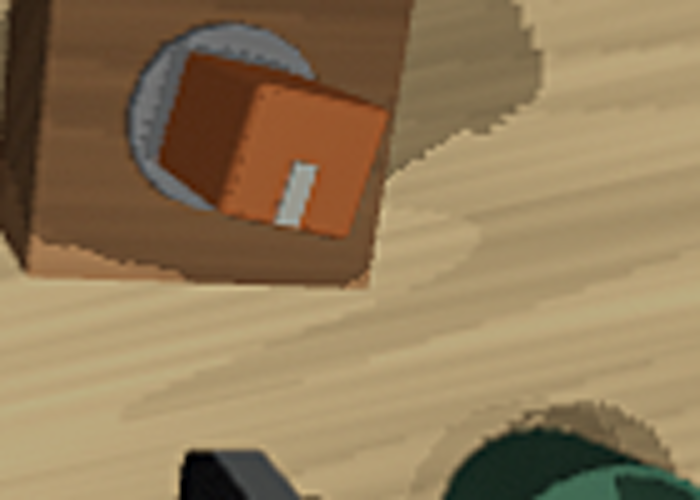

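Run:
```python
from h import *
crop('w3',215,185,315,280,8,'w3c')
a,b,t=load('w1'),load('w2'),load('top0')
A=np.array([(258,358),(470,375),(430,570),(228,530)]);B=np.array([(262,83),(388,110),(350,237),(222,213)])
A=(A+.5)/8-.5+[210,140];B=(B+.5)/5-.5+[300,140]
X=[]
for p,q in zip(A,B): x,e=tri(a,p,b,q);X.append(x);print(x.round(4),np.round(e,4))
X=np.array(X);print('c',X.mean(0))
for s,P in((a,A),(b,B)):
  q=onplane(s,P,.118);print(q.mean(0))
  for i in range(4): d=q[(i+1)%4]-q[i]; print(np.degrees(np.arctan2(d[1],d[0])).round(1),np.linalg.norm(d).round(4))
```

```text
[0.4678 0.2505 0.1226] [0.0012 0.0012]
[0.4799 0.2775 0.1164] [0.0001 0.0001]
[0.5057 0.2659 0.1176] [0. 0.]
[0.4938 0.2398 0.1172] [0.0003 0.0003]
c [0.48681045 0.25844535 0.11843134]
[0.48706195 0.25836621 0.118     ]
71.7 0.029
-24.0 0.0287
-115.4 0.0287
156.2 0.0251
[0.48667521 0.25853418 0.118     ]
64.4 0.0277
-23.2 0.0283
-114.3 0.0287
154.8 0.0289
```

View pics/w3c.png

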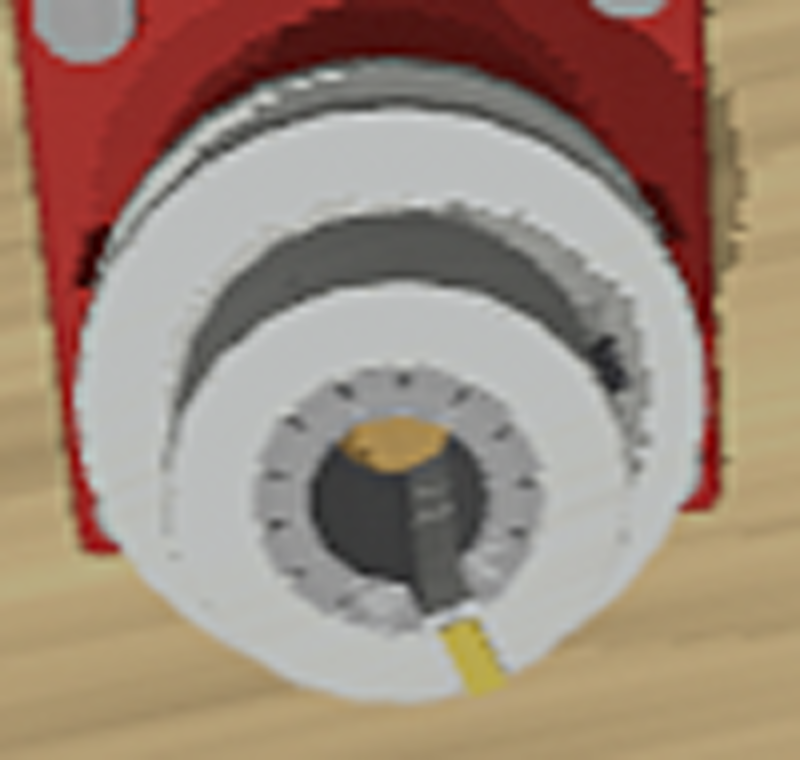

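>>> move_arm(
  motion="-0.03 0.05 0 0; -0.05 0.06 0 0; -0.05 0.06 0 0; -0.05 0.06 0 0",
)

```text
clock: 3.18
position: [0.397, 0.0529, 0.2614]
ee_rot: [-0.438, 0.555, 0.438, 0.555]
ft_force: [0.4, 0.3, 0.1]
grip_width: 0.998
```

Run:
```python
from h import *
snap('wrist','w4'); o=get_obs(); print(o['clock'],o['position'],o['joint_pos'].round(2))
h=onplane(load('w3'),[((399+.5)/8+215,(498+.5)/8+185)],.12)[0]; print(h)
c=proj(load('w4'),h)[0]; print(c); x,y=int(c[0])-45,int(c[1])-45
print(x,y);crop('w4',x,y,x+90,y+90,8,'w4c')
```

```text
3.225 [0.39708573 0.0526029  0.26134642] [-0.66 -0.23  0.36  1.97  0.08  1.39  1.01]
[ 0.52950321 -0.01054856  0.12      ]
[227.16269581 293.6680283 ]
182 248
```

View pics/w4c.png

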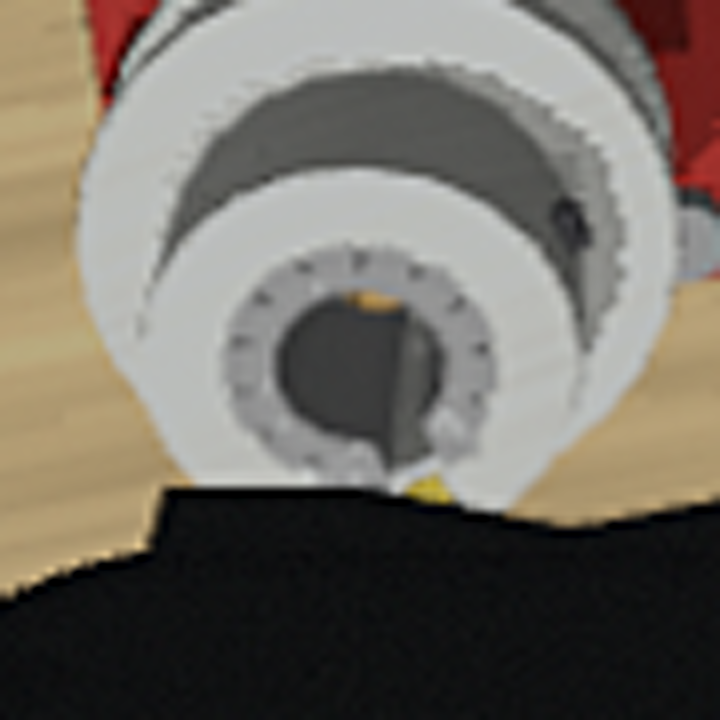

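Run:
```python
from h import *
a,b,t,s=load('w3'),load('w4'),load('top0'),load('side0')
f=lambda p,k,o:(np.array(p)+.5)/k-.5+o
pa=f((399,498),8,(215,185)); pb=f((360,365),8,(182,248))
print(tri(a,pa,b,pb))
print(onplane(a,[pa],.12),onplane(b,[pb],.12))
# ring as 3D circle: fit via plane-projected points
for im,pts,o in((a,[(254,497),(545,497),(399,365),(399,632)],(215,185)),(a,[(172,440),(630,440),(400,283),(400,702)],(215,185)),(b,[(222,365),(497,365),(360,246),(360,489)],(182,248))):
    q=onplane(im,f(np.array(pts),8,np.array(o)),.12); M=np.c_[2*q[:,:2],np.ones(4)]; sol=np.linalg.lstsq(M,(q[:,:2]**2).sum(1),rcond=None)[0]; print('circle',sol[:2],np.sqrt(sol[2]+sol[:2]@sol[:2]))
# yellow
c=onplane(a,[pa],.12)[0]
for p in ((455,624),(485,692),(440,605)):
    y=onplane(a,[f(p,8,(215,185))],.12)[0]; d=y-c; print('mark',np.degrees(np.arctan2(d[1],d[0])),np.hypot(*d[:2]))
hs=cv2.cvtColor(a['p'],cv2.COLOR_RGB2HSV); m=cv2.inRange(hs,(22,110,90),(34,255,255)); m[:255]=0;m[285:]=0;m[:,:260]=0;m[:,285:]=0
ys,xs=np.nonzero(m);print(len(xs)); q=onplane(a,np.c_[xs,ys],.12)-c; mu=q.mean(0); print(mu,np.degrees(np.arctan2(mu[1],mu[0]))); print('line',cv2.fitLine(q[:,:2].astype(np.float32),cv2.DIST_L2,0,.01,.01).ravel())
crop('top0',240,180,310,240,10,'th')
print('top',proj(t,c), proj(s,c))
crop('side0',235,190,290,245,10,'sh')
```

```text
(array([ 0.52857593, -0.01098514,  0.12023358]), [np.float64(5.9049193285651925e-05), np.float64(5.904919328551616e-05)])
[[ 0.52875045 -0.01096868  0.12      ]] [[ 0.52868252 -0.011082    0.12      ]]
circle [ 0.529197   -0.01100841] 0.021080132108186565
circle [ 0.52870672 -0.01077134] 0.03359474028968303
circle [ 0.52942224 -0.01132964] 0.021038566947145863
mark 9.086398223830104 0.021986482008315024
mark 9.037462535021962 0.034135306178756875
mark 6.310952483419533 0.018281625523603098
44
[0.02802069 0.00497909 0.        ] 10.075903335266702
line [0.96578914 0.25932872 0.02802069 0.00497909]
top [[275.34628647 206.81958493]] [[260.88156504 199.22696381]]
```

View pics/th.png

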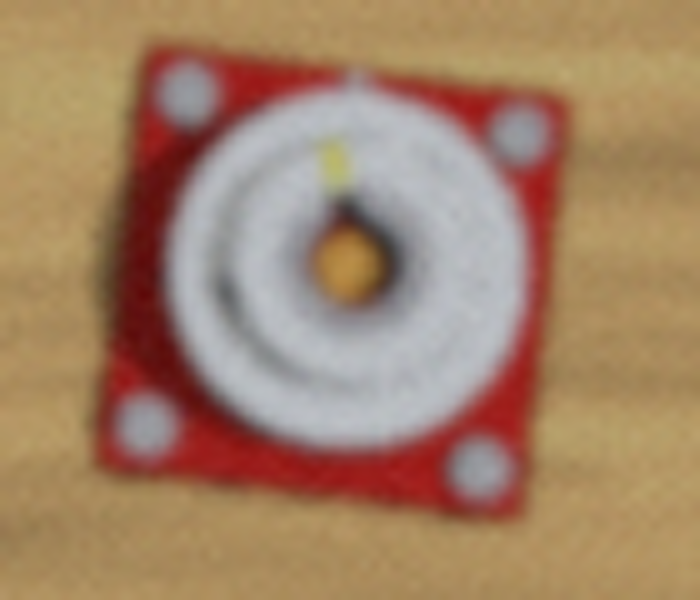

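View pics/sh.png

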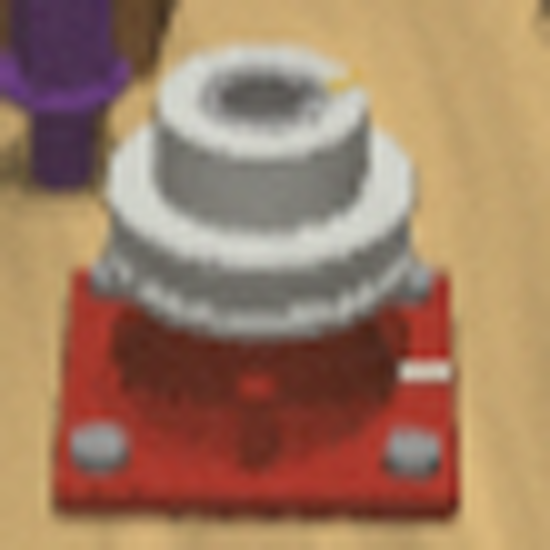

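The hub's mouth is at about (0.529, -0.011, 0.120) with the keyway at about +9°. The grip is at (0.487, 0.2585), its top at 0.118, with yaw about -24°. I'll go above the grip, turned to match.

>>> move_arm(
  motion="0.02 0.05 0 -0.05; 0.045 0.1 0 -0.1; 0.07 0.15 0 -0.15; 0.09 0.206 -0.02 -0.185; 0.09 0.206 -0.06 -0.185; 0.09 0.206 -0.1 -0.185; 0.09 0.206 -0.1 -0.185; 0.09 0.206 -0.1 -0.185",
)

```text
clock: 4.22
position: [0.4876, 0.2587, 0.1628]
ee_rot: [-0.384, 0.593, 0.384, 0.594]
ft_force: [0.0, 0.2, 0.6]
grip_width: 0.999
```

Run:
```python
from h import *
snap('wrist','w5'); o=get_obs(); print(o['clock'],o['position'],o['joint_pos'].round(2)); z=R.from_quat(o['ee_rot']).as_matrix()[:,2]; print(np.degrees(np.arctan2(z[1],z[0])))
```

```text
4.275 [0.48778888 0.25893328 0.16330599] [-0.78  0.22  0.24  1.76 -0.05  1.17  0.62]
65.80223073795052
```

View pics/w5.png

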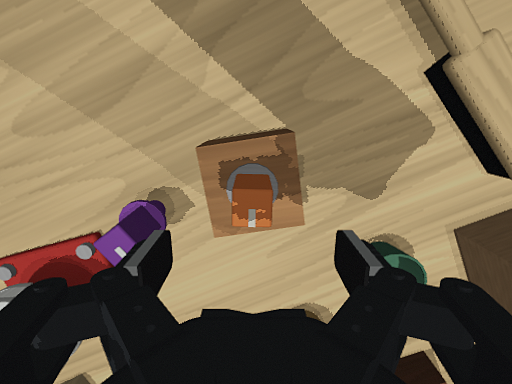

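The grip at (252,205) is centred between the fingers (about 170 and 336) and square to them. I'll descend and grasp.

>>> move_arm(
  motion="0 0 -0.03 0; 0 0 -0.06 0; -0.001 0 -0.08 0; -0.001 0 -0.089 0; -0.001 0 -0.089 0; -0.001 0 -0.089 0",
)

```text
clock: 5.03
position: [0.4864, 0.259, 0.0736]
ee_rot: [-0.384, 0.593, 0.384, 0.594]
ft_force: [-0.1, 0.4, 0.1]
grip_width: 0.998
```

>>> move_arm(
  motion="0 0 0 0; 0 0 0 0; 0 0 0 0; 0 0 0 0; 0 0 0 0; 0 0 0 0; 0 0 0 0; 0 0 0 0",
  grip=0,
  force=70,
)

```text
clock: 6.02
position: [0.4858, 0.2587, 0.0727]
ee_rot: [-0.384, 0.593, 0.384, 0.594]
ft_force: [-0.3, -0.3, 5.5]
grip_width: 0.344
```

Run:
```python
from h import *
snap('wrist','w6'); o=get_obs(); print(o['clock'],o['position'],o['joint_pos'].round(2),o['ft_force'],o['grip_width'],o['grip_width']*85)
```

```text
6.075 [0.48585495 0.25872343 0.07271075] [-0.77  0.32  0.22  1.85 -0.08  0.99  0.64] [-0.33014639 -0.49626633  5.74220955] 0.34537011185980376 29.35645950808332
```

View pics/w6.png

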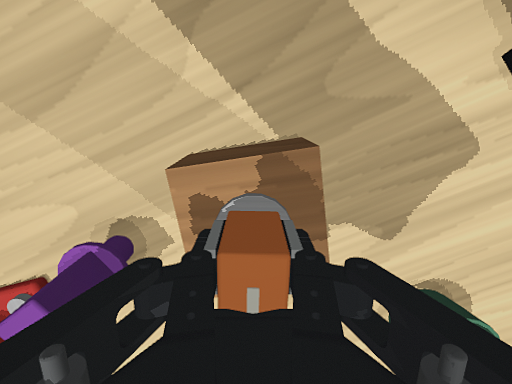

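>>> move_arm(
  motion="0 0 0.02 0; 0 0 0.05 0; 0 0 0.09 0; 0 0 0.13 0; 0 0 0.155 0; 0 0 0.155 0; 0 0 0.155 0",
)

```text
clock: 6.95
position: [0.4849, 0.2582, 0.2255]
ee_rot: [-0.384, 0.594, 0.384, 0.593]
ft_force: [-0.5, 0.3, -2.7]
grip_width: 0.345
```

Run:
```python
from h import *
snap('side','s7');snap('wrist','w7'); o=get_obs(); print(o['clock'],o['position'],o['ft_force'],o['grip_width'])
crop('s7',190,100,310,220,5,'s7c')
```

```text
7.05 [0.48487122 0.25819103 0.22546934] [-0.10567758 -0.30168222 -2.38970094] 0.3432915717680898
```

View pics/s7c.png

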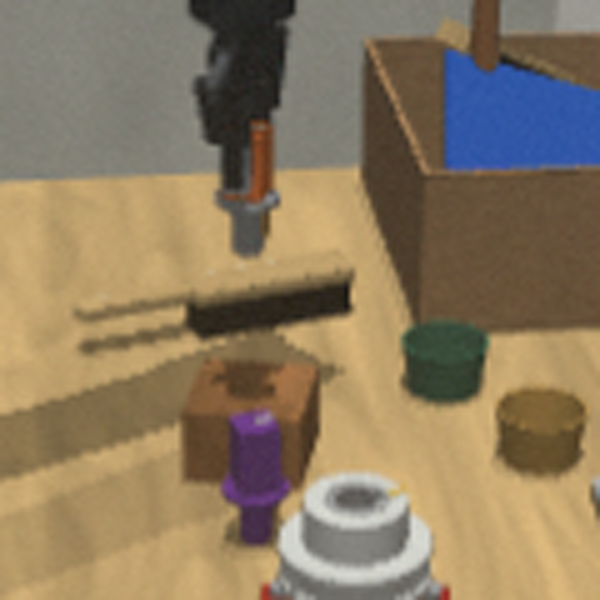

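View pics/w7.png

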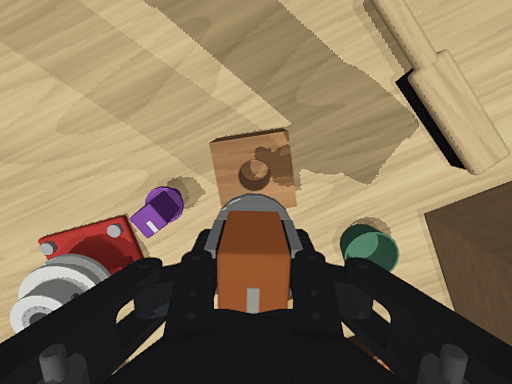

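Run:
```python
from h import *
crop('w7',195,185,310,260,6,'w7c')
```

```text
(no output)
```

View pics/w7c.png

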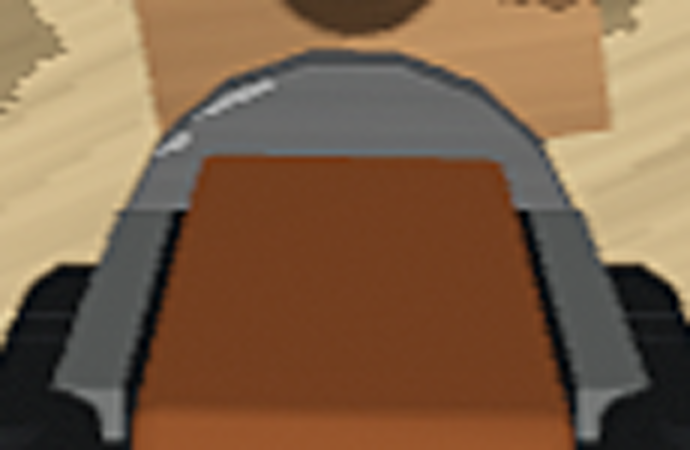

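Run:
```python
from h import *
from scipy.optimize import least_squares
s=load('w7'); tcp=np.array([0.48487,0.25819,0.22547])
P=np.array([(152,152),(205,98),(262,62),(315,49),(385,50),(440,68),(500,105),(545,142)]);P=(P+.5)/6-.5+[195,185]
zs=tcp[2]-0.0127
q=onplane(s,P,zs)[:,:2]
f=least_squares(lambda c:np.hypot(*(q-c).T)-.024,tcp[:2]); print('fixed R',f.x,f.x-tcp[:2],f.fun.round(4))
# jaw/stripe dir
c,sn=np.cos(np.radians(-24.2)),np.sin(np.radians(-24.2)); d=f.x-tcp[:2]; print('tool frame: along grip x',d@[c,sn],'along grip y',d@[-sn,c])
# grip top front edge: crop(133,410)-(575,410) etc: side faces vertical edges -> near-face bottom edge
E=np.array([(205,155),(498,160)]);E=(E+.5)/6-.5+[195,185]
q=onplane(s,E,zs+.006);m=q[:,:2].mean(0);print(q, m+.015*np.array([c,sn])-tcp[:2],np.degrees(np.arctan2(*(q[1]-q[0])[[1,0]])))
```

```text
fixed R [0.48658628 0.25778398] [ 0.00171628 -0.00040602] [-0.0001 -0.0002  0.0002  0.0002  0.0001 -0.0002 -0.0004  0.0003]
tool frame: along grip x 0.0017318905751205961 along grip y 0.00033320354882006254
[[0.46715679 0.25109996 0.21877   ]
 [0.47927519 0.27690559 0.21877   ]] [ 0.00202779 -0.00033607] 64.84511761579253
```

>>> move_arm(
  motion="0.006 -0.04 0 0.05; 0.013 -0.085 0 0.1; 0.02 -0.13 0 0.16; 0.028 -0.175 0 0.22; 0.035 -0.22 0 0.28; 0.042 -0.26 0 0.335; 0.0424 -0.2695 0 0.335; 0.0424 -0.2695 0 0.335; 0.0424 -0.2695 0 0.335",
)

```text
clock: 8.18
position: [0.5278, -0.0093, 0.2269]
ee_rot: [-0.478, 0.521, 0.479, 0.521]
ft_force: [0.1, 0.2, -2.7]
grip_width: 0.346
```

Run:
```python
from h import *
snap('wrist','w8'); o=get_obs(); print(o['clock'],o['position'],o['ft_force'],o['joint_pos'].round(2)); z=R.from_quat(o['ee_rot']).as_matrix()[:,2]; print('keyyaw',np.degrees(np.arctan2(z[1],z[0]))-90)
```

```text
8.225 [ 0.52785031 -0.00930764  0.22699212] [-0.08008123 -0.2097209  -2.69458635] [-0.47  0.12  0.43  1.74 -0.05  1.29  1.46]
keyyaw -4.856917077286468
```

View pics/w8.png

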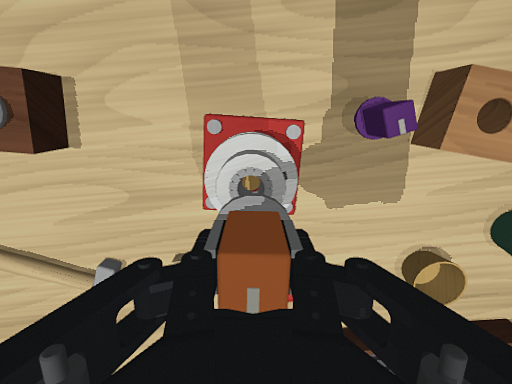

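>>> move_arm(
  motion="-0.0006 -0.0016 -0.02 0; -0.0006 -0.0016 -0.035 0; -0.0006 -0.0016 -0.045 0; -0.0006 -0.0016 -0.045 0; -0.0006 -0.0016 -0.045 0",
)

```text
clock: 8.85
position: [0.5277, -0.0124, 0.1829]
ee_rot: [-0.478, 0.521, 0.478, 0.521]
ft_force: [-1.2, -0.2, -2.5]
grip_width: 0.344
```

Run:
```python
from h import *
snap('wrist','w9');snap('side','s9');snap('top','t9'); o=get_obs(); print(o['clock'],o['position'],o['ft_force'])
crop('w9',195,150,310,260,5,'w9c');crop('s9',215,150,315,250,6,'s9c')
```

```text
9.0 [ 0.5277399  -0.01250116  0.18289034] [ 0.43744613 -0.13552897 -3.31090057]
```

View pics/w9c.png

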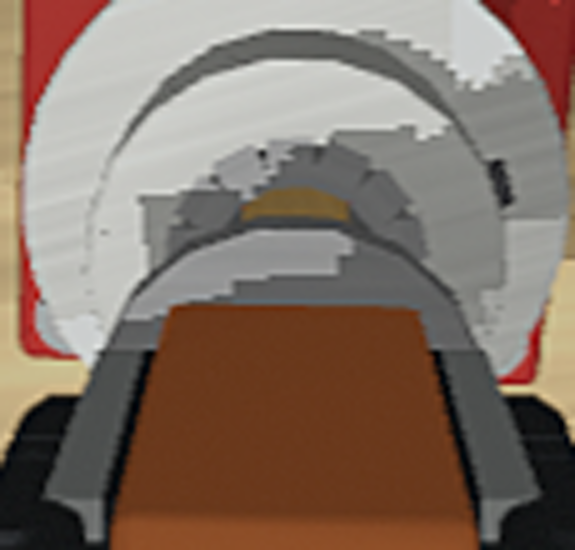

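View pics/s9c.png

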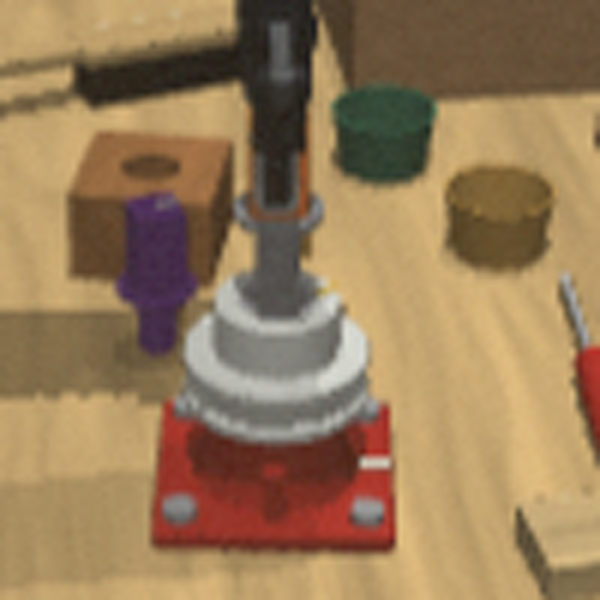

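Run:
```python
from h import *
from scipy.optimize import least_squares
crop('w9',200,150,310,215,7,'w9d')
```

```text
(no output)
```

View pics/w9d.png

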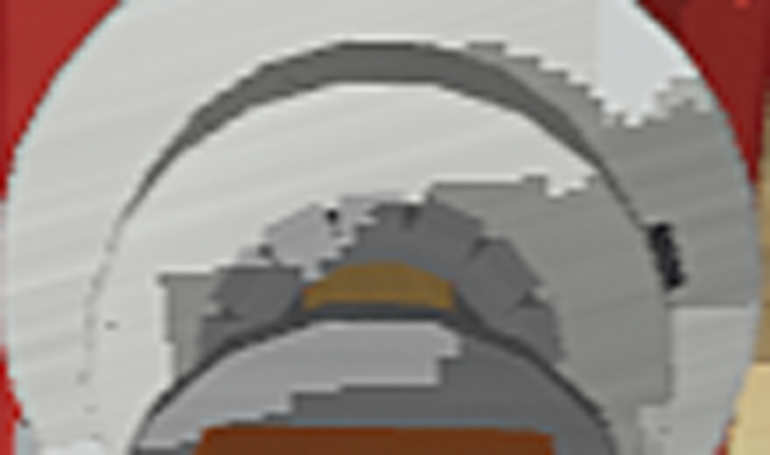

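Run:
```python
from h import *
from scipy.optimize import least_squares
s=load('w9'); tcp=get_obs()['position']
def fit(P,Rr,z,lab):
    P=(np.array(P)+.5)/7-.5+[200,150]; q=onplane(s,P,z)[:,:2]
    f=least_squares(lambda c:np.hypot(*(q-c).T)-Rr,[.52,-.01]); print(lab,f.x.round(4),(f.fun*1e3).round(1)); return f.x
a=fit([(130,215),(190,148),(245,105),(330,82),(440,82),(510,108),(580,155),(640,220)],.034,.12,'boss')
b=fit([(207,320),(240,258),(330,205),(410,198),(480,235),(540,290),(558,340)],.021,.12,'ring')
c=fit([(135,420),(165,390),(235,340),(300,312),(455,308),(505,340),(560,372),(605,418)],.024,tcp[2]-.0127,'collar')
print(tcp, c-tcp[:2], 'move boss',a-c,'ring',b-c)
```

```text
boss [ 0.5294 -0.011 ] [-0.4 -0.3  0.5  0.1  0.3 -0.2 -0.4  0. ]
ring [ 0.5299 -0.0114] [-0.4  0.1  0.1  0.5 -0.6  0.  -0.1]
collar [ 0.5298 -0.012 ] [ 0.4 -0.  -0.3 -0.1  0.5 -0.5 -0.   0.3]
[ 0.5277399  -0.01250116  0.18289034] [0.00201121 0.00048289] move boss [-0.00036987  0.00104909] ring [0.00015965 0.00066328]
```

>>> move_arm(
  motion="-0.0001 0.0009 -0.005 0; -0.0001 0.0009 -0.01 0; -0.0001 0.0009 -0.014 0; -0.0001 0.0009 -0.018 0; -0.0001 0.0009 -0.018 0",
)

```text
clock: 9.62
position: [0.5271, -0.0117, 0.164]
ee_rot: [-0.478, 0.521, 0.478, 0.521]
ft_force: [0.3, -0.1, -2.6]
grip_width: 0.341
```

The pilot has entered the bore freely (tip about 9 mm in, no force). I'll lower it until the key touches the top face.

>>> move_arm(
  motion="0 0 -0.003 0; 0 0 -0.006 0; 0 0 -0.009 0; 0 0 -0.009 0",
)

```text
clock: 10.12
position: [0.5278, -0.0116, 0.1568]
ee_rot: [-0.478, 0.521, 0.478, 0.522]
ft_force: [-5.2, -0.1, 11.7]
grip_width: 0.344
```

>>> move_arm(
  motion="0 0 0 0.04; 0 0 0 0.08; 0 0 0 0.12; 0 -0.0003 -0.0005 0.16; 0 -0.0003 -0.001 0.16",
)

```text
clock: 10.75
position: [0.5281, -0.0128, 0.1562]
ee_rot: [0.518, -0.481, -0.517, -0.482]
ft_force: [-7.1, -2.1, 15.2]
grip_width: 0.342
```

>>> move_arm(
  motion="0 0.0005 0 0.03; 0 0.0005 0 0.06; 0 0.0005 0 0.08; 0 0.0005 0 0.08",
)

```text
clock: 11.25
position: [0.5273, -0.0114, 0.1541]
ee_rot: [-0.537, 0.46, 0.537, 0.46]
ft_force: [1.3, -0.9, -2.7]
grip_width: 0.338
```

Run:
```python
from h import *
o=get_obs(); print(o['clock'],o['position'],o['ft_force'],o['torque']); z=R.from_quat(o['ee_rot']).as_matrix()[:,2]; print('keyyaw',np.degrees(np.arctan2(z[1],z[0]))-90)
```

```text
11.25 [ 0.52725193 -0.01138758  0.15407953] [ 1.31576852 -0.85808411 -2.74439873] [-0.05920549 -0.14953478 -0.01682529]
keyyaw 8.786012844207079
```

The push fell from about 15 N to nothing and z dropped below the key-stop height at key yaw 8.8°, so the key has slipped in. I'll push down.

>>> move_arm(
  motion="0 0 -0.003 0; 0 0 -0.006 0; 0 0 -0.009 0; 0 0 -0.012 0; 0 0 -0.012 0; 0 0 -0.012 0",
)

```text
clock: 12.0
position: [0.5273, -0.0114, 0.1426]
ee_rot: [-0.537, 0.46, 0.537, 0.46]
ft_force: [-3.2, -0.2, 4.2]
grip_width: 0.343
```

>>> move_arm(
  motion="0 0 -0.003 0; 0 0 -0.006 0; 0 0 -0.009 0; 0 0 -0.011 0; 0 0 -0.011 0; 0 0 -0.011 0",
)

```text
clock: 12.75
position: [0.5275, -0.0114, 0.1327]
ee_rot: [-0.537, 0.46, 0.537, 0.461]
ft_force: [-8.5, -0.6, 18.8]
grip_width: 0.345
```

Run:
```python
from h import *
o=get_obs(); print(o['clock'],o['position'],o['ft_force'],o['torque'])
snap('wrist','w10');snap('side','s10')
crop('w10',180,140,330,260,5,'w10c');crop('s10',225,160,305,250,7,'s10c')
```

```text
12.75 [ 0.5274759  -0.01139983  0.13267658] [-8.52741847 -0.60357375 18.82741781] [-0.10511969  2.0835434   0.01210284]
```

View pics/w10c.png

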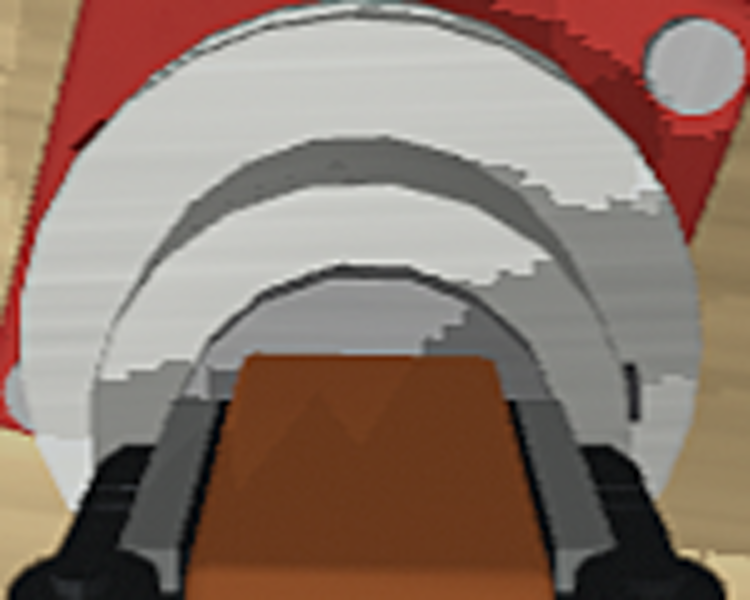

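View pics/s10c.png

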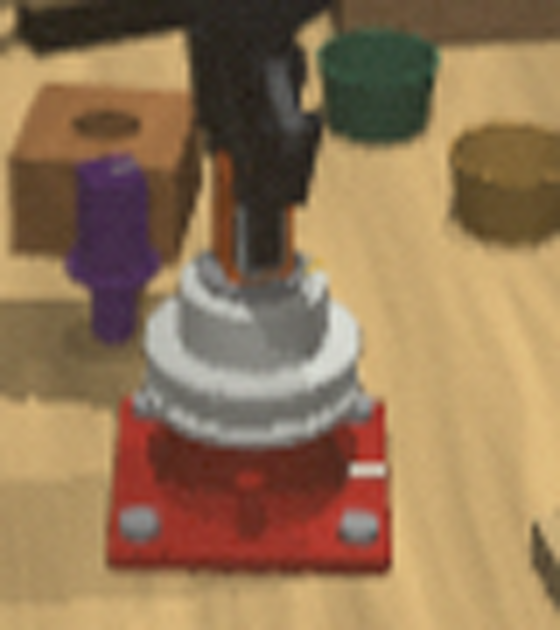

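z equals the predicted home height (0.1327). I'll push slightly more to confirm the hard stop.

>>> move_arm(
  motion="-0.0003 0 -0.001 0; -0.0006 0 -0.002 0; -0.0006 0 -0.002 0; -0.0006 0 -0.002 0",
  force=90,
)

```text
clock: 13.35
position: [0.5275, -0.0114, 0.1326]
ee_rot: [0.537, -0.459, -0.537, -0.461]
ft_force: [-16.8, -0.5, 36.9]
grip_width: 0.339
```

Run:
```python
from h import *
o=get_obs(); print(o['clock'],o['position'],o['ft_force'],o['torque'],abs(o['joint_velocities']).max(),o['grip_width'])
s=snap('wrist','w11'); crop('w11',200,170,300,230,8,'w11c')
```

```text
13.35 [ 0.52748818 -0.01136945  0.1326063 ] [-16.84362352  -0.49157475  36.90262887] [-0.23197656  3.57480974  0.01753361] 0.0016823965352883816 0.33911103309572027
```

View pics/w11c.png

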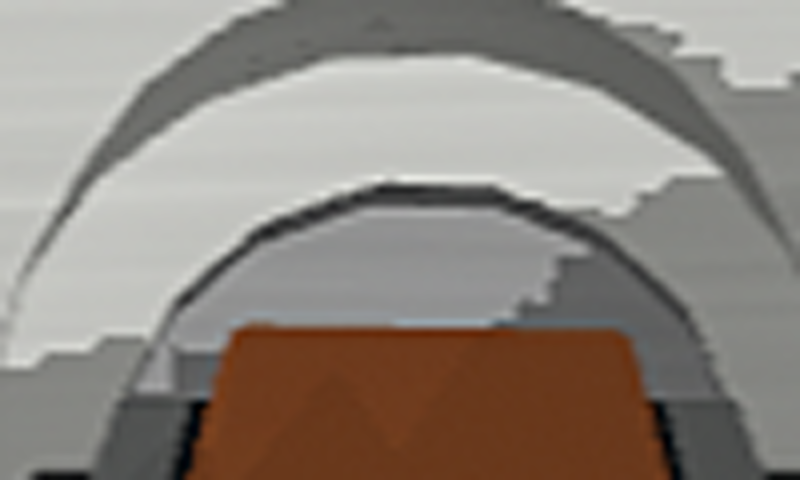

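A hard stop is confirmed: a 2 mm deeper command moved it only 0.1 mm while the force rose by 18 N. I'll ease off to a moderate push, check it is at rest, and then hand in.

>>> move_arm(
  motion="0 0 0.001 0; 0 0 0.001 0; 0 0 0.001 0; 0 0 0.001 0; 0 0 0.001 0",
)

```text
clock: 14.02
position: [0.5275, -0.0114, 0.1327]
ee_rot: [0.537, -0.46, -0.536, -0.461]
ft_force: [-10.4, -0.8, 27.8]
grip_width: 0.343
```

Run:
```python
from h import *
from workcell import hand_in
o=get_obs(); print(o['clock'],o['position'],o['ft_force'],abs(o['joint_velocities']).max(),o['grip_width'],R.from_quat(o['ee_rot']).as_matrix()[:,0].round(3))
if abs(o['position'][2]-.1327)<.0012 and o['ft_force'][2]>15: print(hand_in())
```

```text
14.025 [ 0.52747575 -0.01138117  0.13265958] [-10.40440006  -0.80174145  27.82350057] 0.00246152505028475 0.34323020223407796 [ 0.002  0.001 -1.   ]
the job is handed in; nothing more can be done
None
```

I took the orange-gripped spindle out of its holder and pressed it fully home in the pulley hub. I handed the job in at 14.0 s of the 51 s allowed, with the gripper still holding it down. The hand-in reports no verdict.

- **Insertion:** The pilot entered the bore without force, and the key rested on the top face under light pressure. Turning it to a key yaw of about +8.8° made it slip in: the vertical force fell from about 15 N to nothing, and the spindle dropped.
- **Pressed home:** The final TCP height is 0.1327 m, exactly the height predicted for the collar flat on the hub. Pushing the command 2 mm deeper moved it only 0.1 mm while the force rose by 18 N, so it is on the hard stop. I then eased off to a push of about 28 N.
- **At rest:** The arm was still, the tool was vertical to within about 0.1°, and the grip was set to 90 N at a 29 mm opening. The last wrist picture shows the collar against the hub.
- **Other objects:** I did not touch the blue spindle, the purple look-alike or anything else on the bench.
- **Disagreements:** The camera estimates of the hub's axis differed by up to about 1 mm. A side force of about 10 N in −x remained at the final pose, but the pose did not drift.

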